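Seat the mirror plate on its kinematic stage

ROBOT

A 7-joint arm with a two-finger parallel gripper is mounted at the origin on a cart in front of the work surface, level with it; the furniture and walls round the work are solid. World frame = base frame: x ahead of the robot, y to its left, z up, the work surface at z = 0. Lengths are in m, angles in rad, forces in N, time in s.
With the tool pointing down it reaches from about 0.425 to 0.875 m from the base axis. Payload 4.7 kg.
Tool frame: the origin (TCP) lies where the fingers leave the gripper's body, on its centre line; the fingertips stand 70 mm ahead of it and the grasp point (between the pads) lies 51 mm ahead of it; z points along the fingers, y is the line along which they close (so a half turn about z gives the same grasp; the last joint's range is limited). The gripper opens to 87 mm and grips with 3 to 60 N. Pads are 19 mm wide; open, the fingers measure 117 mm over their backs; the gripper's body (75 mm by 190 mm) begins 51 mm behind the grasp point.
Start: joints at [-1.187, 0.321, -0.07, 1.45, 0.023, 1.371, -0.057], TCP at [0.235, 0.606, 0.292] pointing down, gripper open.
Joint ranges: [-2.86, 2.86], [-0.3, 2.09], [-1.38, 1.24], [0.06, 2.45], [-1.56, 4.7], [0.09, 2.05], [-2.69, 2.69]. Speed limits (rad/s): [2.57, 2.57, 3.14, 3.14, 3.14, 3.14, 3.14].

INTERFACE

Orientations are given as a rotation vector (axis times angle).
In Python, from bench import get_state, get_image, get_calibration, close_job gives the robot as it stands.
- The arm moves only by the tool send_rows, never from a script. Its argument "rows" is a list of rows, each an object of numbers: "hand": the finger opening in mm, from 0 to 87; "x", "y", "z": the shift along the world's x, y, z in mm; "roll": the turn about the world's z in degrees. A call has 1 to 10 rows; each row shifts and turns the commanded pose from where the row before left it; what a row does not reach is not made up. A row lasts 1/10 s, in which the tool goes at most 50 mm and 8.59 degrees, less where a joint would pass 70% of its speed; a pose out of reach is approached as far as the arm can. A call is refused whole if a number of a shift passes 50 or a number of a turn 8.59, either way. A call with a gripper value outside its range is refused whole. The fingers move at their own pace and stop on an object; "force" is the grip in N (left out, the last holds). Time passes only in rows, so rows that do not move let the fingers close. It gives the time, the measured TCP pose, the force, the opening and the grip force at its end, in the units of the state.
- get_state(): the state, without advancing time (a new reading comes with each control period).
- get_image(name): name is "side" or "top"; returns the picture (420x560x3 uint8, blue, green, red); there is no depth.
- get_calibration(name): a dict with "mtx" (3x3 intrinsics, pixels), "world_from_camera" (4x4, takes a point from camera to world coordinates). Camera axes: x right, y down, z forward; pixel columns grow to the right and rows downward; lengths in m; the calibration is good to about 2 mm. A picture is of the moment at which its call begins. get_calibration takes no time and is no camera call.
- close_job(): hands the job in; it is judged then, once.
The state is a dict: "time": time; "joint_positions": joint angles; "qd": joint speeds; "joint_torque": joint torques, N m; "position": TCP position; "tool_rot": TCP orientation; "ft_force": force on the tool from outside, world axes, zero at the start; "torque": the same for the moment, N m; "grip_width": opening from 0.0 (shut) to 1.0 (fully open); "grip_force": force on a finger pad.
Only numpy, scipy, OpenCV 4.12 (cv2) and the standard library are available. Lean on these libraries where they do the work, as an engineer would, in place of code of your own. Each camera call takes 0.05 s, during which the arm holds its last target. There are 200 camera calls.

TASK

Pick up the mirror plate by its black square handle and set it back on the linear stage so that its three ball feet drop fully home in the cone, the groove and the flat seat, then let go. The clamped carriage that bears the seats may stand anywhere along its rails, so feel for the seats: lower the plate until the feet touch, rather than dropping it, slide lightly, and do not press hard. Leave the eyepiece and the specimen jar where they are.

Things in the scene. Friction and masses are not known exactly. Their poses are not given: they have to be found in the camera images.
- mirror_grip (a point): Centre of the mirror plate's handle: an upright black square block 24 x 24 mm, its middle 42 mm and its top 62 mm above the feet's lowest points. Axes are the plate's: z up, x towards the mirror end. Grip it across its y faces (fingers closing along y), fingertips at least 18 mm above the feet's lowest points.
- mirror: Grey metal T plate 8 mm thick, top 16 mm above its feet; cross-bar 98 mm long in y, 28 wide, at x = -25 mm; stem 36 mm wide to x = +55. A round mirror stands upright at x = 42 to 52 mm, top 72 mm above the feet. 0.28 to 0.46 kg. Starts standing on the worktop. Origin straight below the handle, level with the feet's lowest points; x, y, z as mirror_grip.
- foot_a (a point): Centre of ball foot A (steel, 12 mm diameter) under the plate, 6 mm above its lowest point, at x, y = (-25, +35) mm of the plate. Its seat is the cone: mouth 10 mm across, 45 degree walls, at (q - 25, +35) mm of the stage.
- foot_b (a point): Centre of ball foot B, a like ball at (-25, -35) mm of the plate. Its seat is the V groove along y, 10 mm wide at the mouth, 23 mm long, 45 degree walls, at (q - 25, -35) mm of the stage.
- foot_c (a point): Centre of ball foot C, a like ball at (+35, 0) mm of the plate. Its seat is the flat floor of a round recess, 22 mm across and 2.5 mm deep, at (q + 35, 0) mm of the stage.
- stage: Linear stage fixed to the worktop: dark base 212 x 110 mm, rails, grey carriage 144 x 102 mm with a smooth flat top 38 mm above the worktop. Origin at worktop level, x along the rails, z up. The carriage is clamped (holds 60 N) at an unmeasured shift q = 0 to 52 mm along +x; no reading gives q: see or feel it. It spans x = q - 40 to q + 104 mm, y = -51 to 51 mm.
- stage_blank (a point): Point on the stage at x = 60 mm, y = 0, level with the carriage's top (z = 38 mm). With the plate turned as the stage and its origin set down here, all feet stand on the carriage beyond the seats. Slid from here towards -x in light contact (2 to 8 N), the plate sinks 2.5 mm where the feet meet the seats. Axes as the stage's.
- stage_home (a point): Point on the stage at x = 0, y = 0, z = 35.5 mm: where the plate's origin lies when seated if q = 0. In general it lies q farther along +x, the axes parallel to the stage's; on the carriage's flat top it is 2.5 mm higher. Within 2 mm of home the feet slide home when let go (friction about 0.2). Over 30 N between plate and stage is harmful.
- eyepiece_1: Bystander: a black microscope eyepiece, 30 mm across and 42 mm high, standing loose on the worktop between the mirror plate and the stage. Origin at its underside.
- specimen_jar: Bystander: a white-lidded specimen jar, 56 mm across and 72 mm high, standing loose on the worktop beyond them. Origin at its underside.
Not all that is in view belongs to the job. What is shaped like the mirror but green or yellow is not meant.

How it is judged:
On the way, in this order (a step that is already met when the one before it is completed fails the run):
1. the mirror plate is lifted clear of the worktop (height (world z) of mirror above 0.055 m), for 0.1 s.
2. its feet touch the stage while it is still held (contact force between mirror and stage above 0.5 N and contact force between mirror and the fingers above 1 N), for 0.05 s.
At the end, for the whole second after the job is handed in: The mirror plate rests released and still, feet home: origin 34 to 36.7 mm above the worktop, within 3 mm of the stage's centre line and within the carriage's travel, level within 0.015 rad, x axis within 0.04 rad of the stage's; eyepiece and jar within 30 mm of their start (z of mirror in the frame of stage between 0.034 and 0.0367 m and x of mirror in the frame of stage between -0.003 and 0.055 m and y of mirror in the frame of stage between -0.003 and 0.003 m and angle between the x axis of mirror and the x axis of stage, either way round below 0.04 rad and angle between mirror's own z axis and vertical below 0.015 rad and contact force between mirror and stage above 1 N and linear speed of mirror below 0.01 m/s and distance of each of eyepiece_1, specimen_jar from where it was at the start of the episode below 0.03 m); the robot touches nothing.
It fails at once if the mirror plate is pressed or knocked on the stage with more than 30 N (contact force between mirror and stage above 30 N).
It fails at once if the mirror plate is tipped over (angle between mirror's own z axis and vertical above 0.5 rad).
It fails at once if the eyepiece is knocked away (distance of eyepiece_1 from where it was at the start of the episode above 0.03 m).
It fails at once if the specimen jar is knocked away (distance of specimen_jar from where it was at the start of the episode above 0.03 m).
It also fails if it takes over 67 s, if anything falls off the work surface, if the arm or the gripper's body presses on something with over 40 N, if the wrist force passes 120 N, or if a joint passes its speed limit or range.

## Working session

There is one attempt and no reset: what is moved stays moved. The work goes in short steps, Python scripts to look and compute and a tool call to move; the robot and the scene stay as the last step left them, time stands still between calls to the robot, and variables do not carry over. Pictures are saved under pics/ and viewed, at most 10 in all, crops included, and the job is handed in when it is done.

Besides the shell and the picture viewer there is one more tool, called after ">>>" in YAML: its name, and indented under it one key for each argument. send_rows: Moves the arm, as the interface text tells. Its arguments: {"type":"object","properties":{"rows":{"type":"array","items":{"type":"object","properties":{"hand":{"type":"number"},"x":{"type":"number"},"y":{"type":"number"},"z":{"type":"number"},"roll":{"type":"number"}}}},"force":{"type":"number"}},"required":["rows"]}

```bash
mkdir -p pics
cat > h.py <<'E'
import numpy as np,cv2
from bench import *
def px2w(name,u,v,z):
    c=get_calibration(name);K=np.array(c["mtx"]);T=np.array(c["world_from_camera"])
    d=T[:3,:3]@np.linalg.solve(K,[u,v,1]);o=T[:3,3];return o+d*(z-o[2])/d[2]
def w2px(name,p):
    c=get_calibration(name);K=np.array(c["mtx"]);T=np.linalg.inv(np.array(c["world_from_camera"]))
    q=K@(T[:3,:3]@np.array(p)+T[:3,3]);return q[:2]/q[2]
E
python3 - <<'E'
from h import *
a=get_image("top");b=get_image("side")
cv2.imwrite("pics/top0.png",a);cv2.imwrite("pics/side0.png",b)
for n in("top","side"):
    c=get_calibration(n);print(n,np.round(c["mtx"],1),np.round(c["world_from_camera"],3))
print(get_state())
E
```

```text
top [[406.7   0.  276.8]
 [  0.  406.7 205.2]
 [  0.    0.    1. ]] [[ 0.029 -0.99   0.139  0.388]
 [-0.999 -0.035 -0.037  0.105]
 [ 0.041 -0.138 -0.99   0.963]
 [ 0.     0.     0.     1.   ]]
side [[412.5   0.  279.2]
 [  0.  412.5 213.5]
 [  0.    0.    1. ]] [[ 0.922 -0.177  0.344  0.177]
 [-0.387 -0.464  0.797 -0.748]
 [ 0.019 -0.868 -0.496  0.575]
 [ 0.     0.     0.     1.   ]]
{'time': 0.1, 'joint_positions': array([-1.18690063,  0.32176459, -0.07008099,  1.45156316,  0.02261668,
        1.37079128, -0.05691846]), 'qd': array([-0.00079628, -0.00174532, -0.00017388, -0.00319873,  0.00133018,
       -0.00060403, -0.00121369]), 'joint_torque': array([-3.97558449e-05, -4.92573130e+01, -4.05767849e-01, -3.13399601e+01,
       -6.42217021e-02,  3.95197410e-02,  6.56124575e-05]), 'position': array([0.23483581, 0.6056915 , 0.29125544]), 'tool_rot': array([-5.77516214e-01, -3.08783910e+00,  2.71239302e-03]), 'ft_force': array([-0.44848186,  0.05644961, -0.29418232]), 'torque': array([0.0759649 , 0.04114659, 0.0541862 ]), 'grip_force': 0.0, 'grip_width': 0.9988035953728303}
```

View pics/top0.png

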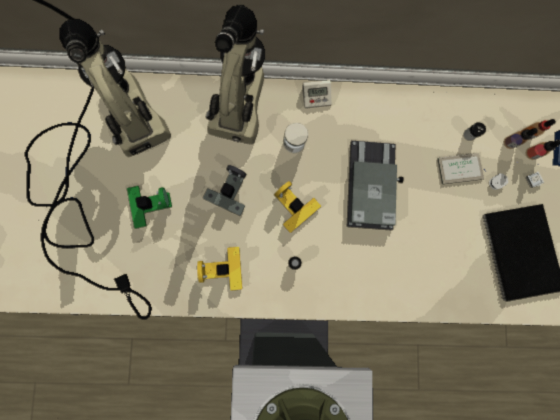

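View pics/side0.png

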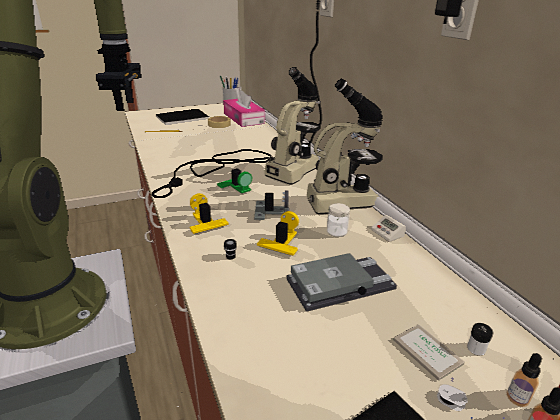

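Candidates in the top view are a grey T with its handle at (228,190), a green one at (146,203), and yellow ones at (296,206) and (222,269). The grey T is the mirror plate. The stage is at about (373,185), the eyepiece at (295,263) and the jar at (295,137). Next is one close crop of the plate and the stage.

Run:
```python
from h import *
a=cv2.imread("pics/top0.png")
A=cv2.resize(a[155:225,195:255],None,fx=6,fy=6,interpolation=cv2.INTER_CUBIC)  # 360x420
B=cv2.resize(a[130:240,340:410],None,fx=5,fy=5,interpolation=cv2.INTER_CUBIC) # 350x550
o=np.zeros((550,720,3),np.uint8);o[:420,:360]=A;o[:,370:720]=B
cv2.imwrite("pics/c1.png",o)
```

```text
(no output)
```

View pics/c1.png

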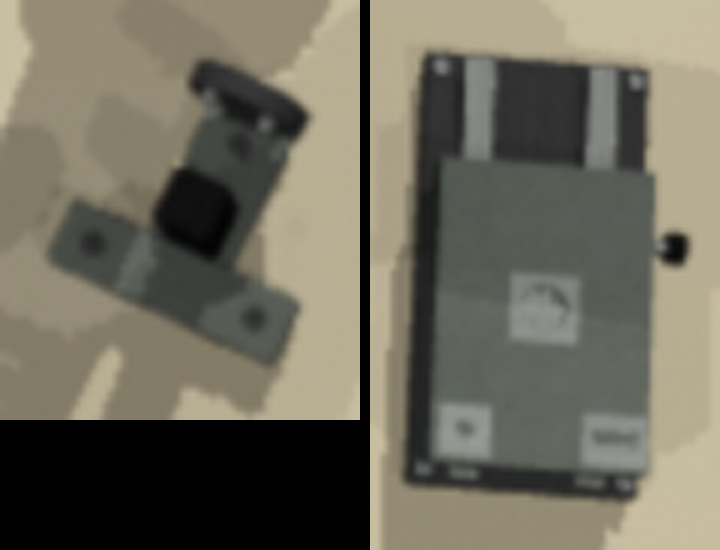

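The crop shows the grey plate with foot marks A (93,242), B (254,318) and C (240,147), and its mirror at the upper right. On the carriage it shows the cone at (464,430), the groove at (616,438) and the recess at (545,308).

Run:
```python
from h import *
fa=lambda c,r:((c+.5)/6-.5+195,(r+.5)/6-.5+155)
fb=lambda c,r:((c-370+.5)/5-.5+340,(r+.5)/5-.5+130)
def fit(P,W):
    P=np.array(P);W=np.array(W)[:,:2];m=P.mean(0);n=W.mean(0)
    p=P-m;w=W-n;th=np.arctan2((p[:,0]*w[:,1]-p[:,1]*w[:,0]).sum(),(p*w).sum())
    R=np.array([[np.cos(th),-np.sin(th)],[np.sin(th),np.cos(th)]])
    t=n-R@m;return t,np.degrees(th),np.linalg.norm(W-(P@R.T+t),axis=1)*1e3
F=[(-.025,.035),(-.025,-.035),(.035,0)]
print("plate",fit(F,[px2w("top",*fa(*q),.016) for q in[(93,242),(254,318),(240,147)]]))
print("handle top",px2w("top",*fa(197,208),.062))
print("seats",fit(F,[px2w("top",*fb(*q),.037) for q in[(464,430),(616,438),(545,308)]]))
C=[(-.04,.051),(-.04,-.051),(.104,-.051),(.104,.051)]
print("carr",fit(C,[px2w("top",*fb(*q),.038) for q in[(432,461),(646,475),(655,174),(441,160)]]))
B=[px2w("top",*fb(*q),.0) for q in[(405,483),(634,498),(648,70),(424,53)]];print("base",np.round(B,3))
print("eye",px2w("top",295,263,.04),"jar",px2w("top",296,137,.07))
s=get_state();from scipy.spatial.transform import Rotation as R
print(R.from_rotvec(s["tool_rot"]).as_matrix().round(3))
```

```text
plate (array([0.54878429, 0.18475458]), np.float64(-23.542271775717854), array([0.35844599, 0.49301116, 0.81470764]))
handle top [0.54698642 0.18277617 0.062     ]
seats (array([ 0.52486476, -0.15583569]), np.float64(-1.7299464640593103), array([0.82299467, 0.69972225, 0.64609284]))
carr (array([ 0.52347446, -0.15544928]), np.float64(-1.841879647227653), array([1.18377887, 1.39899751, 0.39079861, 0.95493006]))
base [[ 0.479 -0.1    0.   ]
 [ 0.475 -0.211  0.   ]
 [ 0.688 -0.22   0.   ]
 [ 0.692 -0.108  0.   ]]
eye [0.38793948 0.02535288 0.04      ] jar [0.67196371 0.03226978 0.07      ]
[[-0.932  0.361 -0.001]
 [ 0.361  0.932 -0.002]
 [-0.    -0.002 -1.   ]]
```

The two fits agree. The plate is at (0.548, 0.184) with yaw -23.5°. The seated origin is at about (0.5245, -0.1557) with yaw -1.8°, so the seats are visible directly. Approaching now.

>>> send_rows:
  rows:
    - {"x": 29, "y": -38, "hand": 87, "roll": -0.25}
    - {"x": 29, "y": -38, "roll": -0.25}
    - {"x": 29, "y": -38, "roll": -0.25}
    - {"x": 29, "y": -38, "roll": -0.25}
    - {"x": 29, "y": -38, "roll": -0.25}
    - {"x": 29, "y": -38, "roll": -0.25}
    - {"x": 29, "y": -38, "roll": -0.25}
    - {"x": 29, "y": -38, "roll": -0.25}
    - {"x": 29, "y": -38, "roll": -0.25}
    - {"x": 29, "y": -38}
  force: 20

```text
schema error: expected keys hand, x, y, z, roll
```

>>> send_rows:
  rows:
    - {"x": 29, "y": -38, "z": 0, "roll": -0.25, "hand": 87}
    - {"x": 29, "y": -38, "z": 0, "roll": -0.25, "hand": 87}
    - {"x": 29, "y": -38, "z": 0, "roll": -0.25, "hand": 87}
    - {"x": 29, "y": -38, "z": 0, "roll": -0.25, "hand": 87}
    - {"x": 29, "y": -38, "z": 0, "roll": -0.25, "hand": 87}
    - {"x": 29, "y": -38, "z": 0, "roll": -0.25, "hand": 87}
    - {"x": 29, "y": -38, "z": 0, "roll": -0.25, "hand": 87}
    - {"x": 29, "y": -38, "z": 0, "roll": -0.25, "hand": 87}
    - {"x": 29, "y": -38, "z": 0, "roll": -0.25, "hand": 87}
    - {"x": 29, "y": -38, "z": 0, "roll": 0, "hand": 87}
  force: 20

```text
time: 1.1
position: [0.5256, 0.2243, 0.2921]
tool_rot: [-0.638, -3.076, -0.0]
ft_force: [0.2, 0.3, 1.0]
grip_width: 1.001
grip_force: 0.0
```

>>> send_rows:
  rows:
    - {"x": 8, "y": -14, "z": -20, "roll": 0, "hand": 87}
    - {"x": 8, "y": -14, "z": -30, "roll": 0, "hand": 87}
    - {"x": 7, "y": -12, "z": -40, "roll": 0, "hand": 87}
    - {"x": 0, "y": 0, "z": -40, "roll": 0, "hand": 87}
    - {"x": 0, "y": 0, "z": 0, "roll": 0, "hand": 87}
    - {"x": 0, "y": 0, "z": 0, "roll": 0, "hand": 87}

```text
time: 1.7
position: [0.5476, 0.1863, 0.1623]
tool_rot: [-0.637, -3.075, 0.001]
ft_force: [-0.8, 0.4, 0.7]
grip_width: 1.001
grip_force: 0.0
```

Run:
```python
from h import *
b=get_image("side");cv2.imwrite("pics/s1.png",cv2.resize(b[130:270,180:360],None,fx=4,fy=4,interpolation=cv2.INTER_CUBIC))
s=get_state();print(s["position"],s["ft_force"])
```

```text
[0.54862802 0.18684495 0.16386478] [0.27087115 0.80674702 0.94063537]
```

View pics/s1.png

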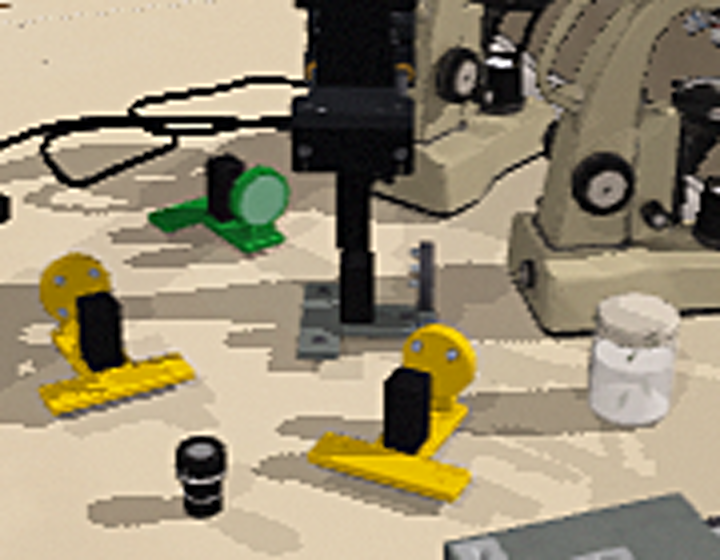

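The fingers stand over the grey plate's handle (crop about (357,290)) and are clear of the mirror disc at (427,275). I'll lower and close.

>>> send_rows:
  rows:
    - {"x": 0, "y": -2, "z": -25, "roll": 0, "hand": 87}
    - {"x": 0, "y": 0, "z": -25, "roll": 0, "hand": 87}
    - {"x": 0, "y": 0, "z": -20, "roll": 0, "hand": 87}
    - {"x": 0, "y": 0, "z": 0, "roll": 0, "hand": 60}
    - {"x": 0, "y": 0, "z": 0, "roll": 0, "hand": 40}
    - {"x": 0, "y": 0, "z": 0, "roll": 0, "hand": 30}
    - {"x": 0, "y": 0, "z": 0, "roll": 0, "hand": 20}
    - {"x": 0, "y": 0, "z": 0, "roll": 0, "hand": 10}
    - {"x": 0, "y": 0, "z": 0, "roll": 0, "hand": 10}
    - {"x": 0, "y": 0, "z": 0, "roll": 0, "hand": 10}
  force: 25

```text
time: 2.75
position: [0.548, 0.1841, 0.0925]
tool_rot: [0.638, 3.076, 0.0]
ft_force: [0.1, 1.5, -0.8]
grip_width: 0.448
grip_force: 0.0
```

>>> send_rows:
  rows:
    - {"x": 0, "y": 0, "z": 0, "roll": 0, "hand": 10}
    - {"x": 0, "y": 0, "z": 0, "roll": 0, "hand": 10}
    - {"x": 0, "y": 0, "z": 0, "roll": 0, "hand": 10}

```text
time: 3.05
position: [0.548, 0.1842, 0.0923]
tool_rot: [0.638, 3.076, 0.0]
ft_force: [1.0, 0.3, -0.0]
grip_width: 0.274
grip_force: 25.0
```

>>> send_rows:
  rows:
    - {"x": 0, "y": 0, "z": 8, "roll": 0, "hand": 10}
    - {"x": 0, "y": 0, "z": 20, "roll": 0, "hand": 10}
    - {"x": 0, "y": 0, "z": 25, "roll": 0, "hand": 10}
    - {"x": 0, "y": 0, "z": 25, "roll": 0, "hand": 10}
    - {"x": 0, "y": 0, "z": 25, "roll": 0, "hand": 10}
    - {"x": 0, "y": -15, "z": 0, "roll": 2, "hand": 10}
    - {"x": 0, "y": -25, "z": 0, "roll": 3, "hand": 10}
    - {"x": 0, "y": -30, "z": 0, "roll": 3, "hand": 10}
    - {"x": 0, "y": -30, "z": 0, "roll": 3, "hand": 10}
    - {"x": 0, "y": -30, "z": 0, "roll": 3, "hand": 10}

```text
time: 4.05
position: [0.5473, 0.0527, 0.1952]
tool_rot: [-0.255, -3.13, 0.0]
ft_force: [0.5, -0.3, -2.4]
grip_width: 0.275
grip_force: 25.0
```

>>> send_rows:
  rows:
    - {"x": 0, "y": -30, "z": 0, "roll": 3, "hand": 10}
    - {"x": 0, "y": -30, "z": 0, "roll": 3, "hand": 10}
    - {"x": 0, "y": -30, "z": 0, "roll": 1.7, "hand": 10}
    - {"x": 0, "y": -30, "z": 0, "roll": 0, "hand": 10}
    - {"x": 0, "y": -30, "z": 0, "roll": 0, "hand": 10}
    - {"x": -4, "y": -30, "z": 0, "roll": 0, "hand": 10}
    - {"x": -4, "y": -20, "z": 0, "roll": 0, "hand": 10}
    - {"x": 0, "y": -10, "z": 0, "roll": 0, "hand": 10}
    - {"x": 0, "y": 0, "z": 0, "roll": 0, "hand": 10}
    - {"x": 0, "y": 0, "z": 0, "roll": 0, "hand": 10}

```text
time: 5.05
position: [0.5402, -0.1545, 0.1951]
tool_rot: [-0.046, -3.141, -0.002]
ft_force: [-0.4, 0.2, -2.6]
grip_width: 0.275
grip_force: 25.0
```

Run:
```python
from h import *
a=get_image("top");b=get_image("side")
A=cv2.resize(a[110:250,320:430],None,fx=3.5,fy=3.5,interpolation=cv2.INTER_CUBIC)
B=cv2.resize(b[190:330,270:410],None,fx=2.8,fy=3.5,interpolation=cv2.INTER_CUBIC)
cv2.imwrite("pics/c2.png",np.hstack([A,B]))
s=get_state();print(s["position"],s["ft_force"],s["tool_rot"],s["torque"],s["grip_width"])
```

```text
[ 0.54035093 -0.15396736  0.19514544] [ 0.69228596 -0.21511541 -3.48762053] [-4.34928505e-02 -3.14107349e+00 -1.62974766e-03] [0.09447756 0.05125785 0.01653914] 0.27325027871925356
```

View pics/c2.png

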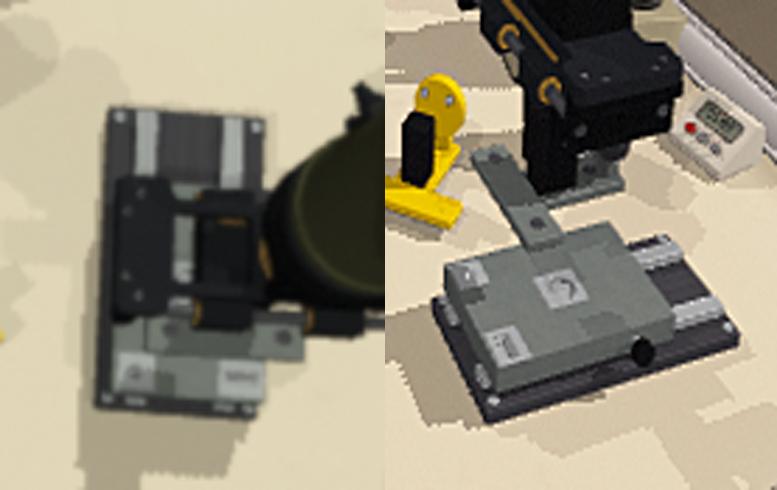

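The plate hangs over the carriage, square to it. Plate marks A and B show at crop (170,330) and (285,338), and all three seats are still visible. I'll check the lateral alignment in the hand from these marks.

Run:
```python
from h import *
def mid(name,p,q,z):
    A=px2w(name,*p,z);B=px2w(name,*q,z);d=A-B
    yaw=np.arctan2(-d[0],d[1]);m=(A+B)/2+.025*np.array([np.cos(yaw),np.sin(yaw),0])
    print(name,m.round(4),np.degrees(yaw),np.linalg.norm(d))
ft=lambda c,r:((c+.5)/3.5-.5+320,(r+.5)/3.5-.5+110)
fs=lambda c,r:((c-385+.5)/2.8-.5+270,(r+.5)/3.5-.5+190)
mid("top",ft(170,330),ft(285,338),.118)
mid("side",fs(500,157),fs(537,222),.118)
mid("side",fs(467,273),fs(508,345),.037)
```

```text
top [ 0.5403 -0.1568  0.118 ] -1.9601619499709604 0.07056944347343971
side [ 0.543  -0.1535  0.118 ] -4.900675625944681 0.06866208159328976
side [ 0.5238 -0.1506  0.037 ] -1.085559002864545 0.07191334926203327
```

>>> send_rows:
  rows:
    - {"x": 0, "y": 0, "z": -15, "roll": 0, "hand": 10}
    - {"x": 0, "y": 0, "z": -20, "roll": 0, "hand": 10}
    - {"x": 0, "y": 0, "z": -15, "roll": 0, "hand": 10}
    - {"x": 0, "y": 0, "z": -8, "roll": 0, "hand": 10}
    - {"x": 0, "y": 0, "z": 0, "roll": 0, "hand": 10}
    - {"x": 0, "y": 0, "z": 0, "roll": 0, "hand": 10}

```text
time: 5.75
position: [0.5402, -0.156, 0.1374]
tool_rot: [0.048, 3.141, -0.0]
ft_force: [0.4, -0.6, -1.8]
grip_width: 0.272
grip_force: 25.0
```

Run:
```python
from h import *
a=get_image("top");b=get_image("side")
A=cv2.resize(a[180:230,345:405],None,fx=6.5,fy=6.5,interpolation=cv2.INTER_CUBIC)
B=cv2.resize(b[240:320,280:360],None,fx=5,fy=5,interpolation=cv2.INTER_CUBIC)
A=np.vstack([A,np.zeros((400-A.shape[0],A.shape[1],3),np.uint8)])
cv2.imwrite("pics/c3.png",np.hstack([A,B]))
s=get_state();print(A.shape,s["position"],s["ft_force"],s["tool_rot"])
```

```text
(400, 390, 3) [ 0.54058655 -0.15615513  0.13813677] [ 1.30545993  0.42907468 -2.25157862] [ 4.76753879e-02  3.13956370e+00 -2.80421402e-04]
```

View pics/c3.png

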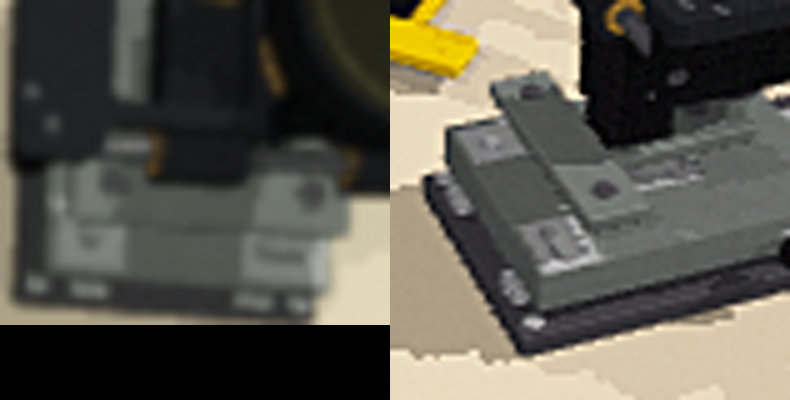

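Close above the carriage, plate marks A and B show at (115,181) and (312,193) in the top crop and at (532,92) and (605,188) in the side crop.

Run:
```python
from h import *
def mid(name,p,q,z):
    A=px2w(name,*p,z);B=px2w(name,*q,z);d=A-B
    yaw=np.arctan2(-d[0],d[1]);m=(A+B)/2+.025*np.array([np.cos(yaw),np.sin(yaw),0])
    print(name,m.round(4),np.degrees(yaw),np.linalg.norm(d))
ft=lambda c,r:((c+.5)/6.5-.5+345,(r+.5)/6.5-.5+180)
fs=lambda c,r:((c-390+.5)/5-.5+280,(r+.5)/5-.5+240)
mid("top",ft(115,181),ft(312,193),.061)
mid("side",fs(532,92),fs(605,188),.061)
```

```text
top [ 0.5408 -0.1576  0.061 ] -1.4824705406855072 0.0692994780942022
side [ 0.5414 -0.154   0.061 ] -1.30483178032515 0.06869427491701534
```

Relative to the seats, the plate needs about +1.5 mm in y, then a slide of about 16 mm in -x. I'll lower to feel contact.

>>> send_rows:
  rows:
    - {"x": 0, "y": 1.5, "z": -2, "roll": 0, "hand": 10}
    - {"x": 0, "y": 0, "z": -2, "roll": 0, "hand": 10}
    - {"x": 0, "y": 0, "z": -1, "roll": 0, "hand": 10}
    - {"x": 0, "y": 0, "z": -0.5, "roll": 0, "hand": 10}
    - {"x": 0, "y": 0, "z": 0, "roll": 0, "hand": 10}

```text
time: 6.35
position: [0.5399, -0.1545, 0.1317]
tool_rot: [-0.048, -3.141, -0.0]
ft_force: [0.4, -0.7, -3.2]
grip_width: 0.273
grip_force: 25.0
```

>>> send_rows:
  rows:
    - {"x": 0, "y": 0, "z": -0.5, "roll": 0, "hand": 10}
    - {"x": 0, "y": 0, "z": -0.5, "roll": 0, "hand": 10}
    - {"x": 0, "y": 0, "z": 0, "roll": 0, "hand": 10}

```text
time: 6.65
position: [0.5399, -0.1545, 0.1307]
tool_rot: [-0.048, -3.141, -0.0]
ft_force: [0.3, -0.2, -2.4]
grip_width: 0.276
grip_force: 25.0
```

>>> send_rows:
  rows:
    - {"x": 0, "y": 0, "z": -0.4, "roll": 0, "hand": 10}
    - {"x": 0, "y": 0, "z": 0, "roll": 0, "hand": 10}

```text
time: 6.85
position: [0.54, -0.1545, 0.1304]
tool_rot: [0.048, 3.141, 0.0]
ft_force: [0.7, 0.3, -2.2]
grip_width: 0.277
grip_force: 25.0
```

>>> send_rows:
  rows:
    - {"x": 0, "y": 0, "z": -0.4, "roll": 0, "hand": 10}
    - {"x": 0, "y": 0, "z": 0, "roll": 0, "hand": 10}

```text
time: 7.05
position: [0.5401, -0.1545, 0.1303]
tool_rot: [0.048, 3.141, 0.0]
ft_force: [-0.3, 0.5, -0.2]
grip_width: 0.274
grip_force: 25.0
```

Contact is at z 0.1303, as predicted. Next I press slightly and slide towards -x along the stage.

>>> send_rows:
  rows:
    - {"x": 0, "y": 0, "z": -0.3, "roll": 0, "hand": 10}
    - {"x": -1, "y": 0, "z": 0, "roll": 0, "hand": 10}
    - {"x": -1, "y": 0, "z": 0, "roll": 0, "hand": 10}
    - {"x": -1, "y": 0.1, "z": 0, "roll": 0, "hand": 10}
    - {"x": -1, "y": 0, "z": 0, "roll": 0, "hand": 10}

```text
time: 7.55
position: [0.5364, -0.1545, 0.1302]
tool_rot: [0.047, 3.14, -0.0]
ft_force: [0.7, -0.5, 2.2]
grip_width: 0.274
grip_force: 25.0
```

>>> send_rows:
  rows:
    - {"x": -1, "y": 0.1, "z": 0, "roll": 0, "hand": 10}
    - {"x": -1, "y": 0, "z": 0, "roll": 0, "hand": 10}
    - {"x": -1, "y": 0, "z": 0, "roll": 0, "hand": 10}
    - {"x": -1, "y": 0.1, "z": 0, "roll": 0, "hand": 10}
    - {"x": -1, "y": 0, "z": 0, "roll": 0, "hand": 10}

```text
time: 8.05
position: [0.5312, -0.1541, 0.13]
tool_rot: [0.047, 3.14, -0.0]
ft_force: [1.7, 0.6, 4.2]
grip_width: 0.277
grip_force: 25.0
```

>>> send_rows:
  rows:
    - {"x": -1, "y": 0, "z": 0, "roll": 0, "hand": 10}
    - {"x": -1, "y": 0, "z": 0, "roll": 0, "hand": 10}
    - {"x": -1, "y": 0.1, "z": 0, "roll": 0, "hand": 10}

```text
time: 8.35
position: [0.527, -0.154, 0.1292]
tool_rot: [-0.048, -3.139, -0.0]
ft_force: [-0.1, 0.1, 2.2]
grip_width: 0.27
grip_force: 25.0
```

>>> send_rows:
  rows:
    - {"x": -1, "y": 0, "z": 0, "roll": 0, "hand": 10}
    - {"x": -1, "y": 0, "z": 0, "roll": 0, "hand": 10}

```text
time: 8.55
position: [0.5245, -0.1538, 0.1284]
tool_rot: [-0.048, -3.138, -0.001]
ft_force: [0.1, -0.1, -2.4]
grip_width: 0.277
grip_force: 25.0
```

>>> send_rows:
  rows:
    - {"x": -0.5, "y": 0, "z": 0, "roll": 0, "hand": 10}
    - {"x": -0.5, "y": 0, "z": 0, "roll": 0, "hand": 10}

```text
time: 8.75
position: [0.5243, -0.1538, 0.1289]
tool_rot: [-0.048, -3.14, -0.0]
ft_force: [-0.2, -0.7, -2.7]
grip_width: 0.272
grip_force: 25.0
```

The plate sank at x ≈ 0.524, which matches the camera estimate. I'll ease it down to feel the seats.

>>> send_rows:
  rows:
    - {"x": 0, "y": 0, "z": -0.5, "roll": 0, "hand": 10}
    - {"x": 0, "y": 0, "z": 0, "roll": 0, "hand": 10}

```text
time: 8.95
position: [0.5247, -0.154, 0.1289]
tool_rot: [-0.048, -3.141, -0.0]
ft_force: [-0.4, 0.0, -2.7]
grip_width: 0.27
grip_force: 25.0
```

>>> send_rows:
  rows:
    - {"x": 0, "y": 0, "z": -0.5, "roll": 0, "hand": 10}
    - {"x": 0, "y": 0, "z": 0, "roll": 0, "hand": 10}

```text
time: 9.15
position: [0.5249, -0.154, 0.1287]
tool_rot: [-0.048, -3.141, -0.0]
ft_force: [-1.2, 0.0, -1.3]
grip_width: 0.273
grip_force: 25.0
```

>>> send_rows:
  rows:
    - {"x": 0.8, "y": 0, "z": 0, "roll": 0, "hand": 10}
    - {"x": 0, "y": 0, "z": -0.4, "roll": 0, "hand": 10}
    - {"x": 0, "y": 0, "z": 0, "roll": 0, "hand": 10}

```text
time: 9.45
position: [0.5254, -0.1541, 0.1285]
tool_rot: [-0.048, -3.14, -0.0]
ft_force: [-2.8, 0.3, 2.5]
grip_width: 0.273
grip_force: 25.0
```

>>> send_rows:
  rows:
    - {"x": 0, "y": 0, "z": -0.4, "roll": 0, "hand": 10}
    - {"x": 0, "y": 0, "z": 0, "roll": 0, "hand": 10}

```text
time: 9.65
position: [0.5255, -0.1541, 0.1284]
tool_rot: [-0.048, -3.141, -0.001]
ft_force: [-5.1, 1.0, 5.4]
grip_width: 0.271
grip_force: 25.0
```

>>> send_rows:
  rows:
    - {"x": -0.6, "y": 0, "z": 0, "roll": 0, "hand": 10}
    - {"x": -0.6, "y": 0, "z": 0, "roll": 0, "hand": 10}
    - {"x": 0, "y": 0, "z": 0, "roll": 0, "hand": 10}

```text
time: 9.95
position: [0.5248, -0.154, 0.1282]
tool_rot: [0.048, 3.141, 0.0]
ft_force: [-3.2, 0.4, 3.9]
grip_width: 0.277
grip_force: 25.0
```

>>> send_rows:
  rows:
    - {"x": -0.6, "y": 0, "z": 0, "roll": 0, "hand": 10}
    - {"x": -0.4, "y": 0, "z": 0, "roll": 0, "hand": 10}
    - {"x": 0, "y": 0, "z": 0, "roll": 0, "hand": 10}

```text
time: 10.25
position: [0.5239, -0.1539, 0.1278]
tool_rot: [0.048, 3.14, 0.0]
ft_force: [-0.5, 0.1, 1.6]
grip_width: 0.276
grip_force: 25.0
```

z is 0.1278, exactly 2.5 mm below the flat-top contact, and the side force is about zero, so the feet are home. Releasing.

>>> send_rows:
  rows:
    - {"x": 0, "y": 0, "z": 0, "roll": 0, "hand": 26}
    - {"x": 0, "y": 0, "z": 0, "roll": 0, "hand": 32}
    - {"x": 0, "y": 0, "z": 0, "roll": 0, "hand": 45}
    - {"x": 0, "y": 0, "z": 0, "roll": 0, "hand": 60}
    - {"x": 0, "y": 0, "z": 0, "roll": 0, "hand": 60}
    - {"x": 0, "y": 0, "z": 0, "roll": 0, "hand": 60}
  force: 3

```text
time: 10.85
position: [0.5236, -0.154, 0.1279]
tool_rot: [0.048, 3.141, 0.0]
ft_force: [-0.3, 0.3, 0.5]
grip_width: 0.634
grip_force: 0.0
```

>>> send_rows:
  rows:
    - {"x": 0, "y": 0, "z": 10, "roll": 0, "hand": 60}
    - {"x": 0, "y": 0, "z": 20, "roll": 0, "hand": 60}
    - {"x": 0, "y": 0, "z": 30, "roll": 0, "hand": 60}
    - {"x": 0, "y": 0, "z": 40, "roll": 0, "hand": 60}
    - {"x": 0, "y": 20, "z": 40, "roll": 0, "hand": 60}
    - {"x": 0, "y": 40, "z": 10, "roll": 0, "hand": 60}
    - {"x": 0, "y": 45, "z": 0, "roll": 0, "hand": 60}
    - {"x": 0, "y": 45, "z": 0, "roll": 0, "hand": 60}
    - {"x": 0, "y": 40, "z": 0, "roll": 0, "hand": 60}
    - {"x": 0, "y": 0, "z": 0, "roll": 0, "hand": 60}

```text
time: 11.85
position: [0.5231, 0.0433, 0.2786]
tool_rot: [0.031, 3.141, 0.005]
ft_force: [-0.3, 0.5, -0.1]
grip_width: 0.692
grip_force: 0.0
```

Run:
```python
from h import *
a=get_image("top");b=get_image("side")
A=cv2.resize(a[130:240,340:410],None,fx=5,fy=5,interpolation=cv2.INTER_CUBIC)
B=cv2.resize(b[210:320,275:405],(430,550),interpolation=cv2.INTER_CUBIC)
cv2.imwrite("pics/c4.png",np.hstack([A,B]))
s=get_state();print(s["position"],s["ft_force"],s["time"])
```

```text
[0.52354951 0.03667093 0.27851743] [ 0.53509344 -0.95714472  1.21531549] 11.95
```

View pics/c4.png

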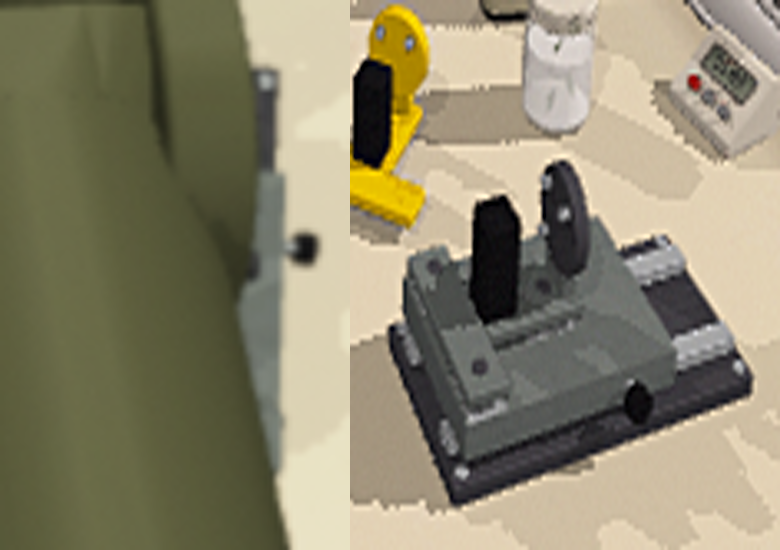

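The side view shows the plate upright, square and low on the carriage (marks at (432,267), (480,367) and (543,287)). It is released, the jar is in place and the arm is clear. Handing in.

```bash
python3 -c "
from bench import *
print(close_job())"
```

```text
the job is handed in; nothing more can be done
None
```

The mirror plate is back on the stage and released: it sank the full 2.5 mm into the cone, groove and flat seat, the eyepiece and jar were not touched, and the job is handed in (no verdict was returned).

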